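# Hold a spring clip open astride the care card

## Robot

A 6-joint arm with a two-finger parallel gripper is mounted at the origin on a cart in front of the work surface, level with it; the furniture and walls round the work are solid. World frame = base frame: x ahead of the robot, y to its left, z up, the work surface at z = 0. Lengths are in mm, angles in rad, forces in N, time in s.
With the tool pointing down it reaches from about 350 to 775 mm from the base axis. Payload 7.3 kg.
Tool frame: the origin (TCP) lies on the centre line of the jaws, within the pads' length; the fingertips stand 22 mm ahead of it and the grasp point (between the pads) lies 3 mm ahead of it; z points along the fingers, y is the direction in which the jaws open and shut (so a half turn about z gives the same grasp; the last joint's range is limited). The gripper opens to 92 mm and grips with 3 to 60 N. Pads are 19 mm wide; open, the fingers measure 130 mm over their backs; the gripper's body (75 mm by 190 mm) begins 47 mm behind the grasp point.
Start: joints at [1.149, 0.342, 1.524, -0, 1.275, -0.146], TCP at [142.95, 505.181, 248.741] pointing down, gripper open.
Joint ranges: [-2.53, 2.53], [-0.77, 2.02], [0.04, 2.7], [-1, 4.14], [0.28, 2.66], [-3.11, 3.11]. Speed limits (rad/s): [2.57, 2.57, 3.14, 3.14, 3.14, 3.14].

## Interface

Orientations are given as [roll, pitch, yaw] about the fixed x, y, z axes, in that order (R = Rz(yaw) Ry(pitch) Rx(roll)).
In Python, from plant import get_obs, capture, bot, spot_in gives the robot as it stands.
- The arm moves only by the shell command python3 -m handwheel 'ROWS' [OPENING]. ROWS is JSON, a list of rows, each a list of 2 entries, a list of its own where there are three numbers: the shift along the world's x, y, z in mm, then the turn, a rotation vector about the world's x, y, z in rad. In form: [[[x, y, z], [wx, wy, wz]], ...]. A call has 1 to 12 rows; each row shifts and turns the commanded pose from where the row before left it; what a row does not reach is not made up. A row lasts 1/8 s, in which the tool goes at most 62.5 mm and 10.7 degrees, less where a joint would pass 70% of its speed; a pose out of reach is approached as far as the arm can. A call is refused whole if a number of a shift passes 62.5 or a number of a turn 0.188, either way. A call with a gripper value outside its range is refused whole. OPENING is the closure, from 0 (fully open) to 1 (shut), set as the call begins (- or left out, the last holds). The fingers move at their own pace and stop on an object; the grip force is fixed at half the most. Time passes only in rows, so rows that do not move let the fingers close. It gives the time, the measured TCP pose, the force and the opening at its end, in the units of the state.
- get_obs(): the state, without advancing time (a new reading comes with each control period).
- capture(name): name is "scene" or "top" or "wrist"; returns a dict with "img" (420x560x3 uint8, red, green, blue), "fx", "fy", "cx", "cy" (pixels), "k1" (the pictures are not rectified: a ray, as slopes to the right and down, at radius r is drawn at 1 + k1 r^2 times it, then the intrinsics apply), "cam_to_world" (4x4, takes a point from camera to world coordinates). Camera axes: x right, y up, looking along -z (the intrinsics and any distortion apply to the point x, -y, -z); pixel columns grow to the right and rows downward; lengths in mm; the calibration is good to about 2 mm. A picture is of the moment at which its call begins. There is no depth.
- bot.close_job(): hands the job in, once; it reports no verdict.
Trained networks look in the newest picture that a camera, given by its name, has taken for a name from the list of things; names that differ only in an ending like _2 or _b are one class to them, and where a whole thing is asked for, a point or a joint stands for the part that bears it (a point fixed in the world has none). Each returns a list of dicts, best first, with "score" (0 to 1); they miss things now and then, are a little off and sometimes report something else, mostly with a low value. They report only what shows in the picture. A call takes as long as a camera call. They do not tell look-alikes from the thing itself.
- spot_in(thing, camera): "xyz" ([x, y, z] in mm, in the coordinates of the camera as it stood for that picture, good to about 4 mm: the middle of the surface that is visible of it).
The state is a dict: "time": time; "joint_positions": joint angles; "dq": joint speeds; "tau": joint torques, N m; "tool_pos": TCP position; "tcp_rot": TCP orientation; "contact_force": force on the tool from outside, world axes, zero at the start; "moment": the same for the moment, N m; "grip_width": finger opening in mm.
Only numpy, scipy, OpenCV 4.12 (cv2) and the standard library are available. Lean on these libraries where they do the work, as an engineer would, in place of code of your own. Each camera call takes 0.05 s, during which the arm holds its last target. There are 200 camera calls.

## Task

Fold both flaps of the carton right back, well past upright, then take the spring clip out by its two handles and squeeze it wide open against its spring. Finish holding it, still and gaping, over the middle of the top edge of the upright card, one jaw on each side with the jaw tips about 2 cm below the edge and touching neither card nor stand, ready for a colleague to slip a label in; do not let go. Never push hard against the card, and leave the other things where they are.

Things in the scene. Friction and masses are not known exactly. Their poses are not given: they have to be found in the camera images.
- carton: Open-topped brown carton, fixed, 140 (x) x 170 (y) x 90 mm high, walls and floor 4 mm. Origin: centre of its underside; z up; its two flaps are hinged along the top of its +y and -y walls. Two small wooden pegs (15 x 72 x 12 mm) lie on its floor beside the clip, along y at x = -53 and +53 mm.
- flap_left (a joint): Carton flap on the +y side, 134 mm along x, 62 mm deep, 3 mm thick; hinge line along x at y = +84 mm, z = 90 mm of the carton. 0 = lying level toward the middle, 1.57 = upright, 2.8 = folded out to the stop. Starts half open (0.65 to 1.0 rad), so a gap of at least 65 mm is left between the two flaps; light, stays where it is left.
- flap_right (a joint): The same on the -y side: hinge line along x at y = -84 mm, z = 90 mm of the carton; 0 closed, 1.57 upright, 2.8 folded out.
- flap_left_edge (a point): Middle of the left flap's free edge, 62 mm from its hinge line.
- flap_right_edge (a point): Middle of the right flap's free edge, 62 mm from its hinge line.
- clip: White plastic spring clip, loose, about 60 g, 90 mm high, standing jaws down on the carton floor. Origin: middle of its underside, where the closed jaws meet (the body is its +y half and leans with it as the clip opens). z up toward the handles; x along the hinge pin, which lies 42 mm up; jaws 40 mm wide along x, opening along y.
- clip_handles (a point): Point midway between the two handles, 75 mm above the clip's underside. Handles: plates 36 mm wide (x), 46 to 88 mm up, slanting apart: over their outsides 30 mm at the foot, 40 mm at 65 mm height, 54 mm at the top. Squeeze them together along y, 70 to 85 mm up. Fully squeezed they are parallel, about 27 mm over all. A grip of 40 N carries it well.
- clip_jaw (a joint): Opening of the spring clip: 0 = jaws shut, 0.55 rad = stop, wide open. Spring: about 6 N on each handle starts it opening, about 13 N holds it at the stop; it shuts when let go. At the stop the jaw tips stand about 23 mm apart (48 mm over the outsides); the hollow between the jaws is free to about 35 mm above the tips.
- tip_a (a point): Inner lower edge of the jaw on the clip's +y side (1 mm above the clip's underside); parts from tip_b as the clip opens.
- tip_b (a point): Inner lower edge of the jaw on the clip's -y side.
- card_stand: Wooden foot, fixed, 110 (x) x 70 (y) x 20 mm high, that carries the card upright. Origin: centre of its underside, z up.
- card: Stiff white card, fixed in the foot, 90 mm wide (x), 4 mm thick (y), its top edge 105 mm above the worktop. Origin: same as the foot's; z up.
- card_top (a point): Middle of the card's top edge, axes as the card: x along the edge, y through its thickness, z up.
- tape_measure: Small tape measure, 64 x 56 x 53 mm, loose, bystander, between carton and card. Origin: centre of its underside.
- dosing_cap_1: White plastic dosing cap, 65 mm across, 40 mm high, loose, bystander, between carton and card. Origin: centre of its underside.
- peg_3: Small clothes peg, 15 x 72 x 12 mm, loose, bystander, lying between carton and card. Origin: centre of its underside.
Mind the look-alikes: they are no part of the job. What is shaped like the clip but blue or orange is not meant.

How it is judged (in metres and radians):
On the way, in this order (a step that is already met when the one before it is completed fails the run):
1. both carton flaps are folded well past upright (beyond 1.85 rad) (value of joint each of flap_left, flap_right above 1.85 rad), for 0.2 s.
2. the clip is out of the carton, held by the fingers, its jaw tips above the carton's rim (height (world z) of each of tip_a, tip_b above 0.095 m and contact force between the fingers and clip above 2 N), for 0.2 s.
At the end, for the whole second after the job is handed in: Flaps beyond 1.75 rad; clip in the fingers (over 2 N), still, open beyond 0.35 rad, a jaw tip each side of the card 3.5 mm or more off its mid-plane, 7 to 36 mm below the edge, within 30 mm of its middle, lined up within 0.25 rad; nothing touches card or stand (0.2 N) (value of joint each of flap_left, flap_right above 1.75 rad and value of joint clip_jaw above 0.35 rad and ((y of tip_a in the frame of card_top above 0.0035 m and y of tip_b in the frame of card_top below -0.0035 m) or (y of tip_a in the frame of card_top below -0.0035 m and y of tip_b in the frame of card_top above 0.0035 m)) and z of tip_a in the frame of card_top between -0.036 and -0.007 m and x of tip_a in the frame of card_top between -0.03 and 0.03 m and z of tip_b in the frame of card_top between -0.036 and -0.007 m and x of tip_b in the frame of card_top between -0.03 and 0.03 m and angle between the x axis of clip and the x axis of card, either way round below 0.25 rad and contact force between the fingers and clip above 2 N and contact force between each of clip, the arm, the fingers and card_stand below 0.2 N and linear speed of clip below 0.03 m/s); the arm keeps its last pose, push and grip.
It fails at once if the card or its stand is pushed with more than 8 N (contact force between card_stand and clip above 8 N or contact force between card_stand and the arm above 8 N or contact force between card_stand and the fingers above 8 N).
It fails at once if the tape measure, the dosing cap or the loose peg between carton and card is moved more than 3 cm (distance of any of tape_measure, dosing_cap_1, peg_3 from where it was at the start of the episode above 0.03 m).
It also fails if it takes over 61 s, if anything falls off the work surface, if the arm or the gripper's body presses on something with over 40 N, if the wrist force passes 120 N, or if a joint passes its speed limit or range.

## Working session

There is one attempt and no reset: what is moved stays moved. The work goes in short steps, Python scripts to look and compute and a shell command to move; the robot and the scene stay as the last step left them, time stands still between calls to the robot, and variables do not carry over. Pictures are saved under pics/ and viewed, about 8 in all and at most 12, crops included, and the job is handed in when it is done.

```bash
mkdir -p pics
cat > h.py <<'E'
import numpy as np, cv2
from plant import get_obs, capture, bot, spot_in
def ray(c,u,v):
    x=(u-c['cx'])/c['fx']; y=(v-c['cy'])/c['fy']; a,b=x,y
    for _ in range(20):
        f=1+c['k1']*(a*a+b*b); a,b=x/f,y/f
    T=np.array(c['cam_to_world']); return T[:3,3], T[:3,:3]@np.array([a,-b,-1])
def at_z(c,u,v,z):
    o,d=ray(c,u,v); return o+d*(z-o[2])/d[2]
def proj(c,p):
    T=np.array(c['cam_to_world']); q=T[:3,:3].T@(np.array(p,float)-T[:3,3])
    x,y=q[0]/-q[2],-q[1]/-q[2]; f=1+c['k1']*(x*x+y*y)
    return c['cx']+c['fx']*x*f, c['cy']+c['fy']*y*f
def save(c,n,crop=None,s=1):
    im=cv2.cvtColor(c['img'],cv2.COLOR_RGB2BGR)
    if crop: im=im[crop[1]:crop[3],crop[0]:crop[2]]
    if s!=1: im=cv2.resize(im,None,fx=s,fy=s,interpolation=cv2.INTER_CUBIC)
    cv2.imwrite('pics/'+n,im)
def spots(c,cam,things):
    T=np.array(c['cam_to_world'])
    for t in things:
        print(cam,t,[(round(d['score'],2),np.round(T[:3,:3]@np.array(d['xyz'])+T[:3,3]).tolist()) for d in spot_in(t,cam)[:4]])
E
python3 - <<'E'
from h import *
a=capture('scene'); save(a,'s0.png')
spots(a,'scene',['carton','clip','clip_handles','card','card_stand','tape_measure','dosing_cap_1','peg_3'])
b=capture('top'); save(b,'t0.png')
spots(b,'top',['carton','clip','clip_handles','card','card_stand','flap_left','flap_right','tape_measure','dosing_cap_1','peg_3'])
print(b['cam_to_world'],b['fx'],b['k1']); print(get_obs())
E
```

```text
scene carton [(0.84, [471.0, -228.0, 64.0]), (0.41, [476.0, -210.0, 32.0])]
scene clip [(0.59, [479.0, -189.0, 50.0]), (0.57, [585.0, -507.0, 46.0]), (0.56, [379.0, 108.0, 61.0])]
scene clip_handles [(0.87, [375.0, 113.0, 59.0]), (0.63, [586.0, -509.0, 48.0]), (0.56, [479.0, -189.0, 48.0])]
scene card [(0.57, [492.0, 211.0, 66.0]), (0.44, [581.0, 13.0, 20.0])]
scene card_stand [(0.56, [490.0, 209.0, 36.0])]
scene tape_measure [(0.77, [386.0, -3.0, 32.0])]
scene dosing_cap_1 [(0.9, [579.0, 14.0, 21.0])]
scene peg_3 []
top carton [(0.73, [474.0, -189.0, 80.0])]
top clip [(0.71, [578.0, -510.0, 47.0]), (0.67, [482.0, -204.0, 58.0]), (0.48, [375.0, 125.0, 51.0])]
top clip_handles [(0.73, [483.0, -197.0, 53.0]), (0.67, [582.0, -508.0, 46.0]), (0.65, [372.0, 132.0, 52.0])]
top card [(0.72, [389.0, 9.0, 49.0]), (0.54, [479.0, -202.0, 62.0]), (0.42, [494.0, 218.0, 73.0])]
top card_stand [(0.75, [486.0, 210.0, 20.0])]
top flap_left [(0.79, [474.0, -120.0, 118.0])]
top flap_right [(0.68, [490.0, -256.0, 117.0]), (0.35, [389.0, 10.0, 48.0])]
top tape_measure [(0.55, [391.0, 12.0, 49.0])]
top do
[... 350 characters left out ...]
3.37290707472755 -0.09787626679879753
{'time': 1.0, 'joint_positions': array([ 1.14902753e+00,  3.42003142e-01,  1.52411648e+00, -1.63881214e-06,
        1.27541204e+00, -1.45995731e-01]), 'dq': array([-0.00098371,  0.00055062,  0.00064091, -0.00031665,  0.00088952,
       -0.0007259 ]), 'tau': array([-1.30872930e-03, -4.31130302e+01, -2.44482511e+01,  7.18522095e-02,
        4.82612941e-02, -4.62237928e-07]), 'tool_pos': array([142.93209572, 505.17500022, 248.73311399]), 'tcp_rot': array([3.14153253e+00, 1.04247749e-05, 2.86582006e+00]), 'contact_force': array([-0.17873337, -0.069842  , -0.17336268]), 'moment': array([-0.02022744, -0.01972867,  0.00889026]), 'grip_width': 91.84304061929691}
```

View pics/s0.png

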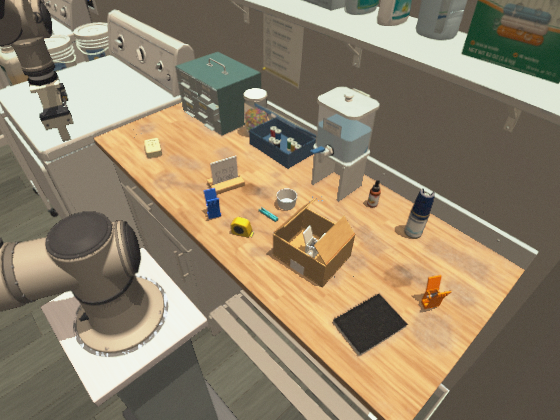

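View pics/t0.png

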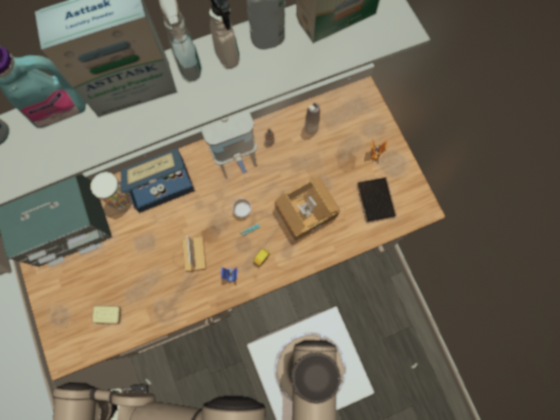

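The white clip stands in the carton at scene (311,240), top (308,207). The blue one at scene (213,205) and the orange one at (433,292) are look-alikes. The card is at scene (224,172). I'll go past the card first with the wrist camera, then on to the carton.

```bash
python3 -m handwheel '[[[32,-37,10],[0,0,0]],[[32,-37,10],[0,0,0]],[[32,-37,10],[0,0,0]],[[32,-37,10],[0,0,0]],[[32,-37,10],[0,0,0]],[[32,-37,10],[0,0,0]],[[32,-37,10],[0,0,0]],[[32,-37,10],[0,0,0]],[[0,0,0],[0,0,0]],[[0,0,0],[0,0,0]]]' 0
python3 - <<'E'
from h import *
a=capture('wrist'); save(a,'w1.png')
spots(a,'wrist',['card','card_stand','tape_measure','dosing_cap_1','peg_3'])
print(np.round(a['cam_to_world'],3).tolist(),a['fx'])
b=capture('top'); s=capture('scene')
import cv2
A=cv2.resize(b['img'][165:285,170:350],None,fx=4,fy=4,interpolation=cv2.INTER_CUBIC)
cv2.imwrite('pics/tc.png',A[:,:,::-1])
E
```

```text
time: 2.25
tool_pos: [398.5, 209.4, 328.5]
tcp_rot: [3.141, -0.001, 2.865]
contact_force: [0.0, -0.2, 0.0]
grip_width: 91.4
wrist card [(0.84, [486.0, 216.0, 92.0])]
wrist card_stand []
wrist tape_measure [(0.71, [387.0, 22.0, 49.0])]
wrist dosing_cap_1 [(0.61, [602.0, -5.0, 24.0])]
wrist peg_3 [(0.65, [486.0, 219.0, 90.0])]
[[0.274, -0.921, -0.278, 322.141], [0.962, 0.262, 0.079, 231.645], [0.0, -0.289, 0.957, 463.775], [0.0, 0.0, 0.0, 1.0]] 347.5655984343268
```

View pics/w1.png

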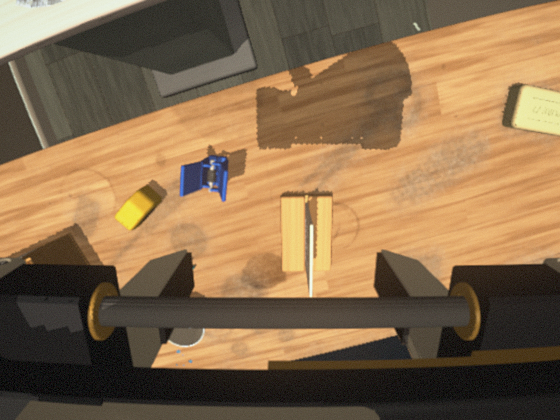

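The view shows the blue clip (205,178) and the tape (138,207). The stand's corners are at (282,197), (331,193), (282,271) and (332,270), with the white card along (309,226) to (312,296), partly behind the gripper.

Run:
```python
from h import *
a=capture('wrist')
for u,v in [(282,197),(331,193),(282,271),(332,270)]: print(u,v,at_z(a,u,v,20).round(1))
for u,v in [(309,226),(312,296)]: print(u,v,at_z(a,u,v,105).round(1))
save(a,'w1c.png',(250,170,390,320),4)
b=capture('top'); save(b,'tc.png',(170,165,370,300),4)
```

```text
282 197 [432.3 198.4  20. ]
331 193 [444.6 261.9  20. ]
282 271 [536.  168.9  20. ]
332 270 [553.9 237.3  20. ]
309 226 [450.8 224.3 105. ]
312 296 [536.  205.9 105. ]
```

View pics/w1c.png

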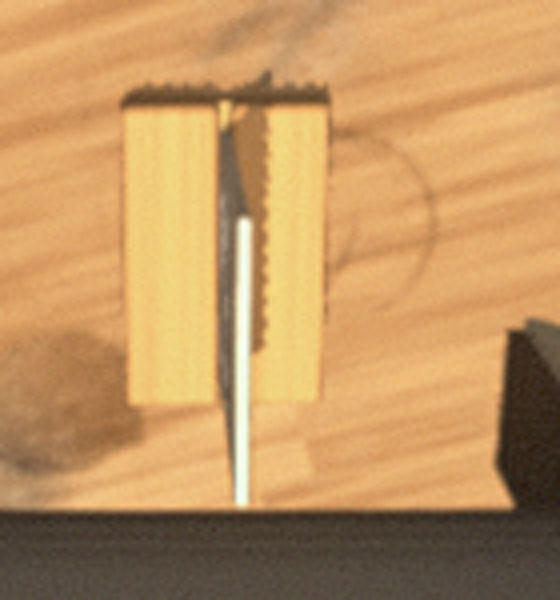

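View pics/tc.png

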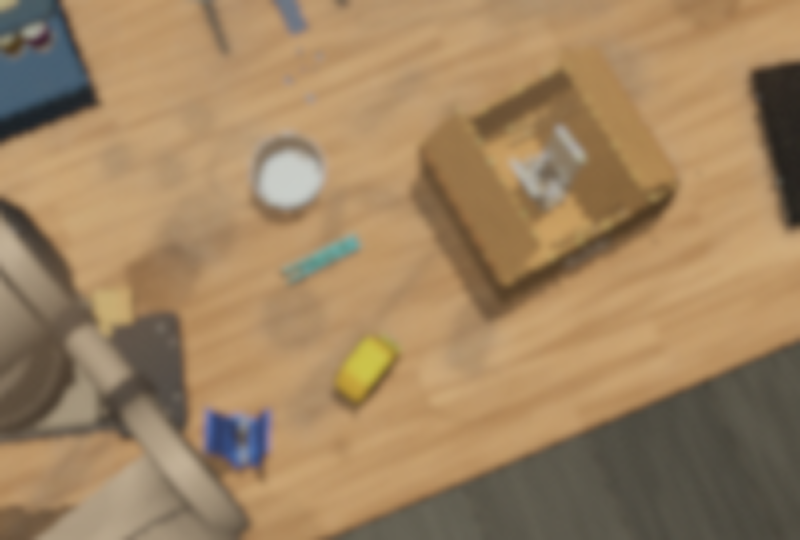

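Stand and card are clear, with the card's top edge running from (311,224) to (311,296). Next the carton.

```bash
python3 - <<'E'
from h import *
a=capture('wrist')
P=[at_z(a,u,v,20) for u,v in [(280.5,196.2),(332,195.7),(282,270.5),(330,270.5)]]
q=at_z(a,311,223.8,105)
print(np.round(P,1),q.round(1),at_z(a,310.5,295.8,105).round(1))
d=(P[2]+P[3]-P[0]-P[1])[:2]; print(np.arctan2(d[1],d[0]))
E
python3 -m handwheel '[[[3,-50,5],[0,0,0]],[[3,-50,5],[0,0,0]],[[3,-50,5],[0,0,0]],[[3,-50,5],[0,0,0]],[[3,-50,5],[0,0,0]],[[3,-50,5],[0,0,0]],[[3,-50,5],[0,0,0]],[[3,-50,5],[0,0,0]],[[0,0,0],[0,0,0]]]'
python3 - <<'E'
from h import *
a=capture('wrist'); save(a,'w2.png',None,1.4)
spots(a,'wrist',['carton','clip','clip_handles','flap_left_edge','flap_right_edge','flap_left','flap_right'])
E
```

```text
[[430.9 196.5  20. ]
 [448.8 262.1  20. ]
 [535.5 168.8  20. ]
 [554.1 234.1  20. ]] [449.1 226.8 105. ] [535.4 204.  105. ]
-0.2597298996466199
time: 3.92
tool_pos: [422.9, -193.7, 368.4]
tcp_rot: [-3.141, -0.0, 2.861]
contact_force: [-0.1, -0.0, -0.5]
grip_width: 91.7
wrist carton [(0.97, [478.0, -185.0, 84.0])]
wrist clip [(0.72, [483.0, -198.0, 62.0]), (0.65, [381.0, 124.0, 65.0]), (0.42, [467.0, -130.0, 123.0])]
wrist clip_handles [(0.66, [582.0, 9.0, 15.0]), (0.63, [484.0, -196.0, 63.0]), (0.61, [381.0, 130.0, 61.0])]
wrist flap_left_edge [(0.7, [472.0, -131.0, 116.0])]
wrist flap_right_edge [(0.83, [488.0, -258.0, 118.0])]
wrist flap_left [(0.78, [470.0, -127.0, 122.0])]
wrist flap_right [(0.95, [488.0, -251.0, 120.0])]
```

View pics/w2.png

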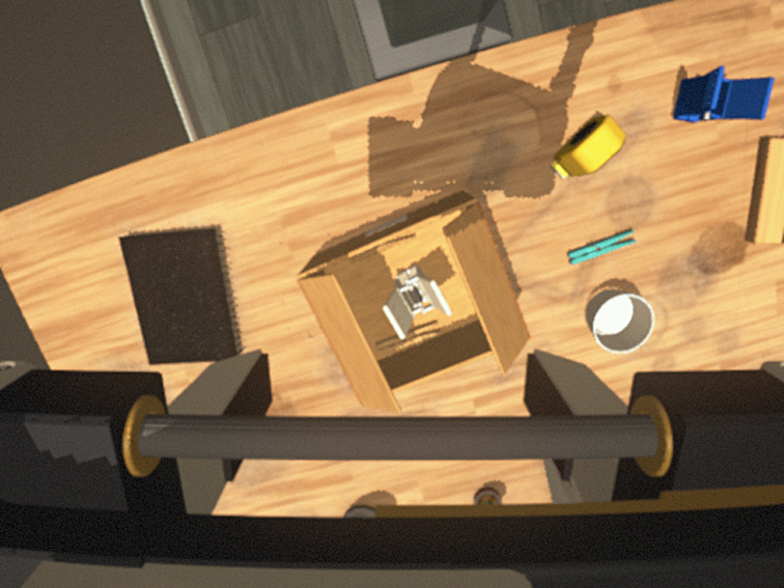

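Run:
```python
from h import *
a=capture('wrist'); save(a,'w2c.png',(205,130,390,298),3.5)
```

```text
(no output)
```

View pics/w2c.png

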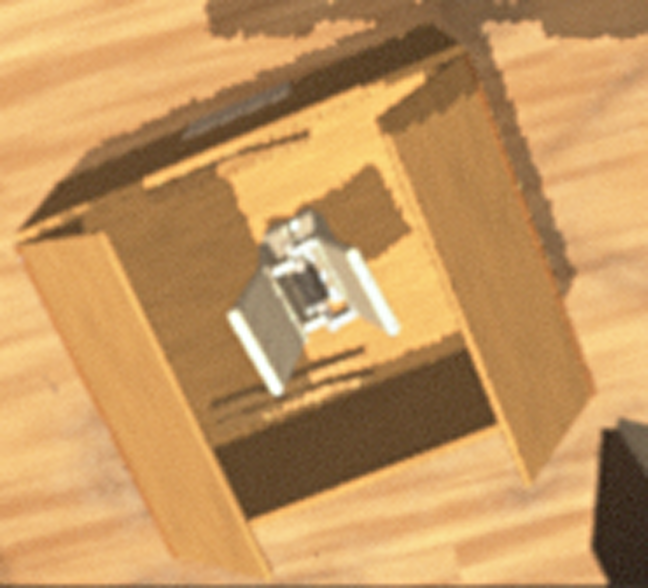

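Run:
```python
from h import *
from scipy.optimize import least_squares
a=capture('wrist')
f=lambda p:(p[0]/3.5+205,p[1]/3.5+130)
pts={'hr':[(22,240),(178,555)],'fr':[(105,235),(268,575)],'hl':[(468,55),(595,390)],'fl':[(380,120),(528,482)]}
def model(q):
    cx,cy,y,al,ar=q; R=np.array([[np.cos(y),-np.sin(y)],[np.sin(y),np.cos(y)]]); out=[]
    for k,v in pts.items():
        s=1 if k[1]=='l' else -1; an=al if s>0 else ar; r=0 if k[0]=='h' else 62
        for i,x in enumerate((-67,67)):
            w=R@[x,s*(84-r*np.cos(an))]+[cx,cy]
            out.append(np.array(proj(a,[*w,90+r*np.sin(an)]))-f(v[i]))
    return np.concatenate(out)
r=least_squares(model,[478,-190,-.3,.8,.8]); print(r.x.round(3),r.fun.round(1))
for nm,c in [('L',[(352,250),(397,332)]),('R',[(230,312),(278,392)])]:
    e=[at_z(a,*f(p),92) for p in c]; d=e[1]-e[0]; print(nm,np.round(e,1).tolist(),np.mean(e,0).round(1),np.linalg.norm(d),np.arctan2(d[1],d[0]))
print(get_obs()['time'])
```

```text
[ 4.83372e+02 -1.92193e+02  1.28000e-01  9.43000e-01  8.81000e-01] [-0.2  0.1  0.  -1.  -0.4 -1.   1.3  1.8 -0.3 -0.9 -0.2  0.4 -0.2 -0.8
  0.   1.8]
L [[462.2, -172.6, 92.0], [496.1, -164.8, 92.0]] [ 479.2 -168.7   92. ] 34.756772544727845 0.22639522585733304
R [[472.6, -220.3, 92.0], [506.8, -212.1, 92.0]] [ 489.7 -216.2   92. ] 35.12587445631462 0.2343722098528538
4.425
```

Carton fit is good to under 2 px: centre (483,-192), yaw 0.13, flaps at 0.94 and 0.88 rad. The clip has yaw 0.23 and its handles are centred at (484.5,-192.5). Its 35 mm plates confirm the white clip, as the crop shows. The card top is at (492,215), yaw -0.26. Next I lower the closed fingers into the gap and push the left flap out.

```bash
python3 -m handwheel '[[[20,1,-40],[0,0,0.17]],[[20,1,-40],[0,0,0.17]],[[20,0,-36],[0,0,0.17]],[[0,0,0],[0,0,0]],[[0,0,0],[0,0,0]],[[0,0,0],[0,0,0]]]' 1
python3 -m handwheel '[[[0,0,-40],[0,0,0]],[[0,0,-40],[0,0,0]],[[0,0,-30],[0,0,0]],[[0,0,0],[0,0,0]]]'
python3 -m handwheel '[[[-2.3,18,0],[0,0,0]],[[-2.3,18,0],[0,0,0]],[[-2.3,18,0],[0,0,0]],[[-2.3,18,0],[0,0,0]],[[-2.3,18,0],[0,0,0]],[[-2.3,18,0],[0,0,0]],[[0,5,0],[0,0,0]],[[0,0,0],[0,0,0]]]'
```

```text
time: 5.18
tool_pos: [483.1, -189.2, 254.6]
tcp_rot: [-3.139, 0.002, -2.909]
contact_force: [0.3, -0.2, 1.0]
grip_width: 36.1
time: 5.68
tool_pos: [482.0, -188.6, 142.2]
tcp_rot: [3.14, -0.002, -2.909]
contact_force: [-0.2, -0.5, 0.7]
grip_width: 0.8
time: 6.68
tool_pos: [469.2, -75.5, 142.7]
tcp_rot: [3.141, 0.0, -2.907]
contact_force: [-0.2, -0.6, -1.0]
grip_width: 0.5
```

Now the right flap, then back to the middle and up.

```bash
python3 -m handwheel '[[[2.3,-20,0],[0,0,0]],[[2.5,-20,0],[0,0,0]],[[2.5,-20,0],[0,0,0]],[[2.5,-20,0],[0,0,0]],[[2.5,-20,0],[0,0,0]],[[2.5,-20,0],[0,0,0]],[[2.5,-20,0],[0,0,0]],[[2.5,-20,0],[0,0,0]],[[2.5,-20,0],[0,0,0]],[[2.5,-20,0],[0,0,0]],[[2.5,-20,0],[0,0,0]],[[1.5,-12,0],[0,0,0]]]'
python3 -m handwheel '[[[0,0,0],[0,0,0]],[[-9,30,30],[0,0,0]],[[-9,40,30],[0,0,0]],[[-9,40,30],[0,0,0]],[[0,0,30],[0,0,0]],[[0,0,10],[0,0,0]],[[0,0,0],[0,0,0]]]' 0
python3 - <<'E'
from h import *
a=capture('wrist'); b=capture('scene')
x=cv2.resize(a['img'],(400,300)); y=cv2.resize(b['img'][180:300,250:410],(400,300),interpolation=cv2.INTER_CUBIC)
cv2.imwrite('pics/f1.png',np.hstack([x,y])[:,:,::-1])
E
```

```text
time: 8.18
tool_pos: [498.0, -309.3, 142.6]
tcp_rot: [-3.142, -0.0, -2.908]
contact_force: [-0.1, 1.2, 0.1]
grip_width: 0.2
time: 9.05
tool_pos: [471.0, -197.9, 272.7]
tcp_rot: [-3.141, 0.0, -2.907]
contact_force: [-0.4, -0.2, -0.1]
grip_width: 65.9
```

View pics/f1.png

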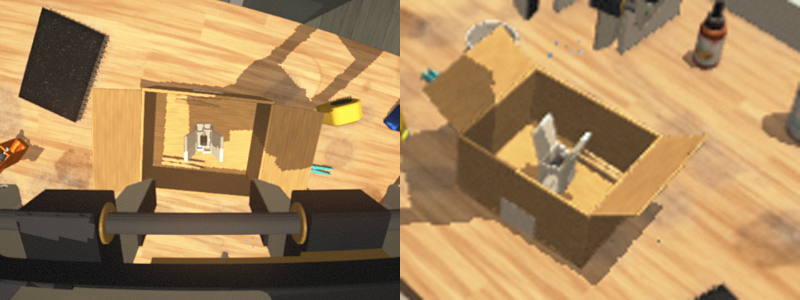

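Both flaps are folded well out and the white clip stands untouched between the pegs. I descend to the handles.

```bash
python3 - <<'E'
from h import *
a=capture('wrist'); spots(a,'wrist',['clip','clip_handles'])
E
python3 -m handwheel '[[[13.5,5.5,-30],[0,0,0]],[[0,0,-30],[0,0,0]],[[0,0,-40],[0,0,0]],[[0,0,0],[0,0,0]],[[0,0,0],[0,0,0]]]' 0
python3 - <<'E'
from h import *
a=capture('wrist'); save(a,'g1.png')
for s in (-27,27):
    d=np.array([np.cos(.23),np.sin(.23)]);n=np.array([-d[1],d[0]])
    for t in (-18,18): print(np.round(proj(a,[*(np.array([484.5,-192.5])+s*n+t*d),92])))
E
```

```text
wrist clip [(0.9, [387.0, 106.0, 18.0]), (0.82, [487.0, -195.0, 65.0]), (0.64, [579.0, -502.0, 25.0])]
wrist clip_handles [(0.96, [484.0, -190.0, 60.0]), (0.76, [579.0, -498.0, 28.0]), (0.67, [385.0, 111.0, 15.0])]
time: 9.93
tool_pos: [485.0, -192.8, 173.7]
tcp_rot: [-3.141, 0.001, -2.908]
contact_force: [0.2, 0.3, 0.6]
grip_width: 92.0
[241. 204.]
[243. 255.]
[324. 204.]
[322. 255.]
```

View pics/g1.png

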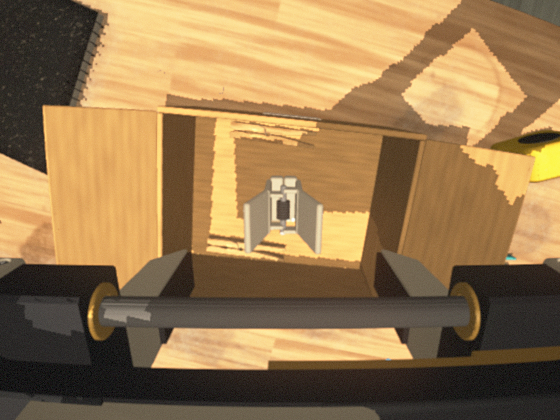

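The handles, at (245,200)–(247,252) and (321,203)–(319,254), match the prediction within about 2 mm. I descend and grip.

```bash
python3 -m handwheel '[[[0,0,-25],[0,0,0]],[[0,0,-25],[0,0,0]],[[0,0,-25],[0,0,0]],[[0,0,-13],[0,0,0]],[[0,0,0],[0,0,0]],[[0,0,0],[0,0,0]]]'
python3 -m handwheel '[[[0,0,0],[0,0,0]],[[0,0,0],[0,0,0]],[[0,0,0],[0,0,0]],[[0,0,0],[0,0,0]],[[0,0,0],[0,0,0]],[[0,0,0],[0,0,0]],[[0,0,0],[0,0,0]],[[0,0,0],[0,0,0]]]' 1
```

```text
time: 10.72
tool_pos: [485.2, -192.7, 85.9]
tcp_rot: [-3.14, 0.002, -2.907]
contact_force: [-1.0, -0.4, 0.2]
grip_width: 91.5
time: 11.72
tool_pos: [486.7, -194.1, 87.3]
tcp_rot: [-3.136, 0.005, -2.907]
contact_force: [-0.2, -2.2, 14.7]
grip_width: 26.2
```

Fully squeezed: the opening is 26 mm. Lift.

```bash
python3 -m handwheel '[[[0,0,8],[0,0,0]],[[0,0,15],[0,0,0]],[[0,0,25],[0,0,0]],[[0,0,35],[0,0,0]],[[0,0,35],[0,0,0]],[[0,0,35],[0,0,0]],[[0,0,25],[0,0,0]],[[0,0,0],[0,0,0]],[[0,0,0],[0,0,0]],[[0,0,0],[0,0,0]]]'
python3 - <<'E'
from h import *
o=get_obs(); print(o['joint_positions'].round(2),o['tool_pos'])
a=capture('wrist');b=capture('scene')
spots(a,'wrist',['clip','flap_left','flap_right','tip_a'])
x=cv2.resize(a['img'],(400,300)); y=cv2.resize(b['img'][150:280,240:413],(400,300),interpolation=cv2.INTER_CUBIC)
cv2.imwrite('pics/l1.png',np.hstack([x,y])[:,:,::-1])
E
```

```text
time: 12.98
tool_pos: [483.9, -192.0, 261.4]
tcp_rot: [3.14, -0.002, -2.907]
contact_force: [0.5, -0.2, -0.7]
grip_width: 26.3
[-0.53  0.33  1.51  0.    1.31 -2.33] [ 483.91033421 -191.98169401  261.37857106]
wrist clip [(0.76, [390.0, 106.0, 18.0]), (0.71, [473.0, -193.0, 228.0]), (0.67, [581.0, -500.0, 17.0])]
wrist flap_left [(0.96, [454.0, -83.0, 113.0])]
wrist flap_right [(0.87, [494.0, -302.0, 112.0]), (0.72, [476.0, -190.0, 225.0])]
wrist tip_a [(0.93, [474.0, -202.0, 226.0]), (0.85, [584.0, -491.0, 22.0]), (0.82, [385.0, 111.0, 9.0]), (0.69, [383.0, 108.0, 6.0])]
```

View pics/l1.png

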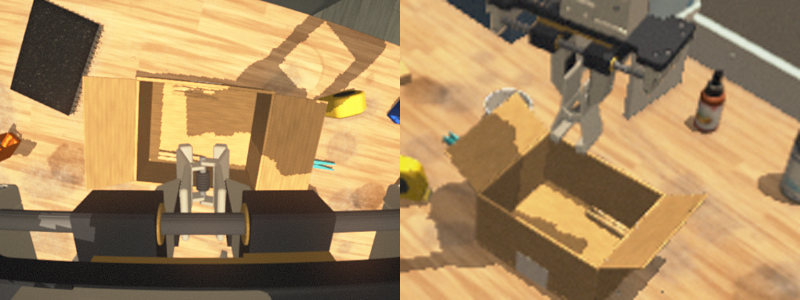

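The clip is held open and clear of the carton, with both flaps well back. I carry it to above the card, turning -0.495 rad.

```bash
python3 -m handwheel '[[[0.8,25,0],[0,0,-0.045]],[[0.8,41,0],[0,0,-0.05]],[[0.8,41,0],[0,0,-0.05]],[[0.8,41,0],[0,0,-0.05]],[[0.8,41,0],[0,0,-0.05]],[[0.8,41,0],[0,0,-0.05]],[[0.8,41,0],[0,0,-0.05]],[[0.8,41,0],[0,0,-0.05]],[[0.8,41,0],[0,0,-0.05]],[[0.8,41,0],[0,0,-0.05]],[[0.8,13,-10],[0,0,0]],[[0,0,0],[0,0,0]]]'
python3 -m handwheel '[[[0,0,-10],[0,0,0]],[[0,0,0],[0,0,0]],[[0,0,0],[0,0,0]]]'
python3 - <<'E'
from h import *
o=get_obs(); print(o['tool_pos'],o['tcp_rot'])
a=capture('wrist'); save(a,'p1.png',(190,150,370,300),4)
print(proj(a,[449.1,226.8,105]),proj(a,[535.4,204,105]))
b=capture('top');c=capture('scene')
spots(b,'top',['card_top','clip']); spots(c,'scene',['clip','card'])
cv2.imwrite('pics/sc.png',cv2.resize(c['img'][60:230,150:330],None,fx=3,fy=3)[:,:,::-1])
E
```

```text
time: 14.78
tool_pos: [492.6, 214.7, 251.4]
tcp_rot: [-3.14, -0.002, 2.883]
contact_force: [-0.8, -0.1, 0.0]
grip_width: 26.5
time: 15.15
tool_pos: [493.5, 213.9, 242.9]
tcp_rot: [3.142, 0.0, 2.88]
contact_force: [0.3, 1.0, -0.7]
grip_width: 26.2
[493.45230474 213.93019413 242.85148305] [3.14155600e+00 1.43053746e-04 2.87972782e+00]
(np.float64(284.14860101822507), np.float64(150.709233302626)) (np.float64(284.5702382738409), np.float64(255.7615207802235))
top card_top []
top clip [(0.54, [583.0, -512.0, 48.0]), (0.48, [377.0, 127.0, 51.0])]
scene clip [(0.97, [587.0, -508.0, 47.0]), (0.95, [375.0, 104.0, 60.0]), (0.65, [486.0, 198.0, 195.0])]
scene card [(0.81, [496.0, 209.0, 67.0])]
```

View pics/p1.png

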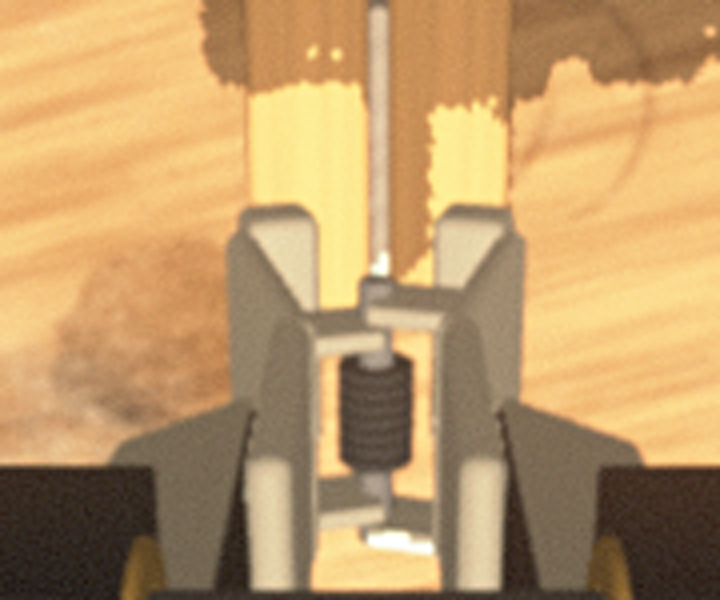

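Wrist crop: the card's top edge starts at pixel (284.7,151.3), against a predicted (284.1,150.7). The jaws straddle it, with inner edges at crop x=316 and 437 and bottom edges at crop y≈210. I compute the offsets.

Run:
```python
from h import *
a=capture('wrist'); o=get_obs(); t=np.array(o['tool_pos']); y=o['tcp_rot'][2]-np.pi
d=np.array([np.cos(y),np.sin(y),0]); n=np.array([-d[1],d[0],0])
f=lambda p:(p[0]/4+190,p[1]/4+150)
print('yaw',y,t)
for nm,p in [('L in',(437,225)),('R in',(316,225)),('L out',(522,235)),('R out',(230,235)),('L bot',(470,208)),('R bot',(280,208))]:
    c,r=ray(a,*f(p)); k=((t-20*d-c)@d)/(r@d); q=c+k*r-t; print(nm,(q@n).round(1),q[2].round(1))
for p in [(379,5),(379,130),(379,255)]:
    q=at_z(a,*f(p),105)-t; print('card',(q@d).round(1),(q@n).round(1))
```

```text
yaw -0.2607505842793043 [493.26990501 214.70118003 242.84206403]
L in 10.2 -71.7
R in -8.5 -71.7
L out 22.8 -66.2
R out -21.3 -66.3
L bot 16.0 -81.6
R bot -14.8 -81.7
card -45.7 1.4
card -20.7 1.4
card 5.5 1.4
```

The jaw middle lies 0.6 mm from the card plane and 0.7 mm off its middle, with the tips about 81 mm below the TCP. Lowering 77 mm puts the tips about 2 cm below the edge.

```bash
python3 -m handwheel '[[[0,0.5,-12],[0,0,0]],[[0,0,-12],[0,0,0]],[[0,0,-12],[0,0,0]],[[0,0,-12],[0,0,0]],[[0,0,-10],[0,0,0]],[[0,0,-8],[0,0,0]],[[0,0,-6],[0,0,0]],[[0,0,-4],[0,0,0]],[[0,0,0],[0,0,0]],[[0,0,0],[0,0,0]],[[0,0,0],[0,0,0]],[[0,0,0],[0,0,0]]]'
python3 - <<'E'
from h import *
o=get_obs(); print(o['time'],o['tool_pos'],o['tcp_rot'],o['contact_force'],o['grip_width'])
a=capture('wrist'); b=capture('scene')
x=cv2.resize(a['img'][150:300,190:370],(400,333),interpolation=cv2.INTER_CUBIC); y=cv2.resize(b['img'][130:230,180:300],(400,333),interpolation=cv2.INTER_CUBIC)
cv2.imwrite('pics/e1.png',np.hstack([x,y])[:,:,::-1])
E
```

```text
time: 17.05
tool_pos: [493.3, 215.2, 166.9]
tcp_rot: [3.141, 0.0, 2.881]
contact_force: [-0.2, -0.4, -0.8]
grip_width: 26.4
17.05 [493.31237146 215.18823869 166.93288619] [3.14134987e+00 3.31780504e-04 2.88080232e+00] [-0.17767493 -0.36467178 -0.75339729] 26.399730484205858
```

View pics/e1.png

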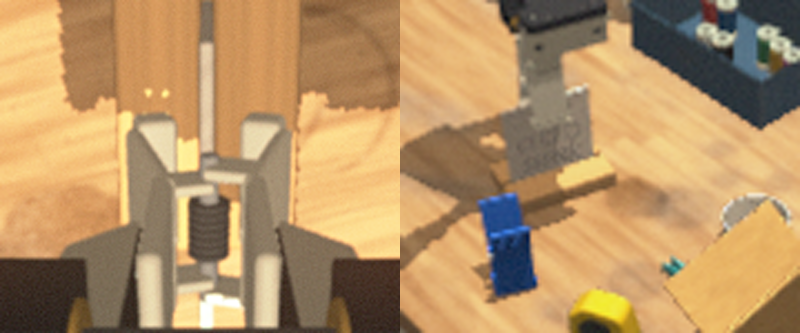

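The card, at crop x=207, runs midway between the jaws' inner edges (176 and 243). The scene view shows the jaws over the top edge, clear of the stand, and contact force is about 0. Handing in.

```bash
python3 -c "
from plant import bot,get_obs
print(bot.close_job()); o=get_obs(); print(o['time'],o['tool_pos'],o['contact_force'],o['grip_width'])"
```

```text
the job is handed in; nothing more can be done
None
the job is handed in; nothing more can be done
```

The job is handed in, with the white clip held open over the middle of the card's top edge; no verdict came back.

I pushed both flaps out with closed fingers. Then I gripped the clip by its handles, squeezed it to the stop, lifted it out, turned it in line with the card, and lowered it astride the edge.

**Last checks at 17 s:**
- **Grip:** the fingers stood 26.4 mm apart, which matches fully squeezed handles (27 mm).
- **Position:** I estimate the tips are about 19 mm below the edge. The clip was within about 1 mm of the card's middle and mid-plane, and lined up with it.
- **Contact:** force on the tool was under 1 N, which is noise level. The pictures show no contact with the card or stand.
- **Flaps:** both were clearly folded well past upright in the picture taken after the lift. I did not measure their final angle.
- **Bystanders:** the pictures show no sign that the tape measure, dosing cap or peg moved, but I did not measure them at the end.

**Disagreement:** the jaw gap measured about 19 mm at one visible edge of the jaws, against the 23 mm stated at the tips. That edge sits slightly above the tips, and either figure leaves 7 mm or more on each side of the card.

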